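# Bed a level-gauge sight glass

## Task

Fit the sight glass into the level gauge. Press a fingertip on top of the glass and draw it toward you out of its grey plastic sleeve until it meets the stop at the end of the tongue, then take it by its long sides and bed it in the pocket of the steel gauge body, fully home and flat. It is glass: never press on it with more than 30 N nor grip it with more than 30 N a finger, and leave the pressure gauge, wrench, tape roll and union where they lie.

Things in the scene. Friction and masses are not known exactly. Their poses are not given: they have to be found in the camera images.
- sight_glass: clear glass bar, 95 long (x) x 34 wide (y) x 17 thick (z) mm, 0.14 kg. Origin: centre of its underside. It starts lying in the channel of the sleeve, x along the channel, its top 1.5 mm above the channel walls. It slides easily on the plastic, while rubber fingertips hold well on top: about 20 N of press draws it, under 10 N slips. It chips above 30 N of press or grip
- sleeve: grey plastic channel block on rubber feet, fixed, 69 mm wide. Channel along its x, 37 wide, walls from x=-4 to 121 mm; -x is its open end, toward the robot. Running floor 26 mm above the origin (which is 2 to 12 mm above the cart), wall tops at 41.5. A roof to z=52 covers x=93 to 121. Spring shoes at x=52 pinch the glass sides with about 6 N of drag, none once it has passed
- sleeve_front (a point): the point where the centre of the glass's underside lies when the glass has been drawn out to the stop: on the running floor, sleeve x=-30 mm. The floor goes on in front of the walls as a tongue 24 mm wide (sides of the glass free) and ends in a stop 6 mm high, face at x=-77.5. Drawn right out, the last 22 mm of the glass are still between the walls. Axes as the sleeve's
- gauge_body: dark steel block of a level gauge, lying flat, fixed, 140 (x) x 66 (y) x 34 high mm, a threaded stub (24 long, 20 diameter) at each end. Origin: centre of its underside. In its top a pocket for the glass: 99 (x) x 38 (y) mm, 8 deep, mouth chamfered 3 mm at 45 degrees; the bedded glass stands 9 mm proud
- seat (a point): centre of the pocket floor in the gauge body, 26 mm above the cart, 8 mm below the block's top; x along the pocket, y across. Either end of the glass may point either way
- pressure_gauge: dial gauge lying face up, black rim, 88 x 63 x 24 mm, loose; leave it. Origin: centre of its underside
- wrench: open-jaw wrench lying flat, 210 x 41 x 9 mm, loose; leave it. Origin: centre of its underside
- seal_tape: roll of white tape on a blue spool lying flat, 61 across, 14 mm high, loose; leave it. Origin: centre of its underside
- union_a: brass pipe union standing on end, 54 across, 48 mm high, loose; leave it. Origin: centre of its underside

How it is judged:
By the outcome, as a careful person would: the job done as asked, in the order asked, and still so for the second after the job is handed in, with the robot touching nothing.
It also fails if it takes over 70 s, if anything falls off the work surface, if the arm or the gripper's body presses on something with over 40 N, if the wrist force passes 120 N, or if a joint passes its speed limit or range.

## Robot

A 6-joint arm with a two-finger parallel gripper is mounted at the origin on a cart in front of the work surface, level with it; the furniture and walls round the work are solid. World frame = base frame: x ahead of the robot, y to its left, z up, the work surface at z = 0. Lengths are in mm, angles in rad, forces in N, time in s.
With the tool pointing down it reaches from about 325 to 900 mm from the base axis. Payload 6.1 kg.
Tool frame: the origin (TCP) lies between the finger pads; the fingertips stand 22 mm ahead of it and the grasp point (between the pads) lies 3 mm ahead of it (robot.tip_reach is the distance from the TCP to the fingertips, in mm); z points along the fingers, y is the line along which they close (so a half turn about z gives the same grasp; the last joint's range is limited). The gripper opens to 87 mm and grips with 3 to 60 N. Pads are 19 mm wide; open, the fingers measure 117 mm over their backs; the gripper's body (75 mm by 190 mm) begins 51 mm behind the grasp point.
Start: joints at [1.081, 0.22, 1.526, -0, 1.395, -0.126], TCP at [222.391, 584.088, 244.538] pointing down, gripper open.
Joint ranges: [-2.98, 2.98], [-0.91, 2.08], [0.09, 2.57], [-1.24, 4.39], [0.2, 2.65], [-2.68, 2.68]. Speed limits (rad/s): [2.57, 2.57, 3.01, 3.14, 3.14, 3.14].

## Interface

Orientations are given as a unit quaternion [w, x, y, z].
In Python, from station import robot gives the robot as it stands.
- The arm moves only by the tool jog_arm, never from a script. Its argument "steps" is a list of rows, each a list of 7 numbers: the turn, a rotation vector about the tool's x, y, z in shares of 2 pi rad (1.0 is 2 pi rad), then the shift along the tool's x, y, z in a scale on which 1.0 is 750 mm, then the opening, from 0 (shut) to 1 (fully open). A call has 1 to 10 rows; each row is the pose to reach, as a shift and turn from the pose commanded when the call began, along the tool's axes at that moment; what a row does not reach only later rows make up. A row lasts 1/8 s, in which the tool goes at most 62.5 mm and 10.7 degrees, less where a joint would pass 70% of its speed; a pose out of reach is approached as far as the arm can. A call with a gripper value outside its range is refused whole. The fingers move at their own pace and stop on an object; "squeeze" is the grip in N (left out, the last holds). Time passes only in rows, so rows that repeat a pose let the fingers close. It gives the time, the measured TCP pose, the force, the opening and the grip force at its end, in the units of the state.
- robot.get_state(): the state, without advancing time (a new reading comes with each control period).
- robot.snapshot(name): name is "scene" or "top"; returns a dict with "color" (480x640x3 uint8, red, green, blue), "fx", "fy", "cx", "cy" (pixels), "R" (3x3) and "t" (3): a world point X has camera coordinates R X + t. Camera axes: x right, y down, z forward; pixel columns grow to the right and rows downward; lengths in mm; the calibration is good to about 2 mm. A picture is of the moment at which its call begins. There is no depth.
- robot.sign_off(): hands the job in; it is judged then, once.
The state is a dict: "clock": time; "joint_pos": joint angles; "qvel": joint speeds; "effort": joint torques, N m; "tool_pos": TCP position; "ee_rot": TCP orientation; "wrist_force": force on the tool from outside, world axes, zero at the start; "moment": the same for the moment, N m; "finger_gap": opening from 0.0 (shut) to 1.0 (fully open); "grasp_force": force on a finger pad.
Only numpy, scipy, OpenCV 4.12 (cv2) and the standard library are available. Lean on these libraries where they do the work, as an engineer would, in place of code of your own. Each camera call takes 0.05 s, during which the arm holds its last target. There are 200 camera calls.

## Working session

There is one attempt and no reset: what is moved stays moved. The work goes in short steps, Python scripts to look and compute and a tool call to move; the robot and the scene stay as the last step left them, time stands still between calls to the robot, and variables do not carry over. Pictures are saved under pics/ and viewed, at most 10 in all, crops included, and the job is handed in when it is done.

Besides the shell and the picture viewer there is one more tool, called after "Call:" by a JSON object that holds its "fn" and its "kwargs", one argument or row to a line. jog_arm: Moves the arm, as the interface text tells. Its arguments: {"type":"object","properties":{"steps":{"type":"array","items":{"type":"array","items":{"type":"number"}}},"squeeze":{"type":"number"}},"required":["steps"]}

```bash
ls; mkdir -p pics; python3 - <<'E'
from station import robot
import cv2
for n in("top","scene"):
    s=robot.snapshot(n); cv2.imwrite(f"pics/{n}0.png",s["color"][:,:,::-1]); print(n,s["fx"],s["cx"],s["cy"],s["R"],s["t"])
print(robot.get_state())
E
```

```text
pics
top 596.5315898696654 322.0370513261216 241.91401159844813 [[-0.01034302 -0.9999226   0.00691535]
 [-0.98778514  0.00914168 -0.15555367]
 [ 0.15547841 -0.00843978 -0.98780324]] [ -57.97399721  515.02229752 1053.10394051]
scene 437.6181916005559 323.2562925728328 243.36434926421322 [[ 0.87431197 -0.48524591 -0.0107231 ]
 [-0.30257133 -0.52762969 -0.79376161]
 [ 0.37951175  0.69723978 -0.60813446]] [-462.51062245  187.30450535  715.75904668]
{'clock': 0.1, 'joint_pos': array([ 1.08088380e+00,  2.21150243e-01,  1.52748362e+00, -2.38475546e-05,
        1.39467645e+00, -1.26106105e-01]), 'qvel': array([-0.00025477, -0.00137646, -0.00202567, -0.00089602,  0.0027712 ,
        0.00207357]), 'effort': array([ 1.75482892e-04, -4.95938730e+01, -3.88522267e+01,  7.01076840e-02,
        5.14607294e-02, -5.78047502e-05]), 'tool_pos': array([222.16959151, 583.63595722, 243.55168288]), 'ee_rot': array([-2.49178911e-04,  1.80899581e-01,  9.83501197e-01, -8.21968529e-04]), 'wrist_force': array([-0.13322702,  0.12119154,  0.05859667]), 'moment': array([ 0.02114391,  0.04536534, -0.02508706]), 'grasp_force': 0.0, 'finger_gap': 0.9964851688959621}
```

View pics/top0.png

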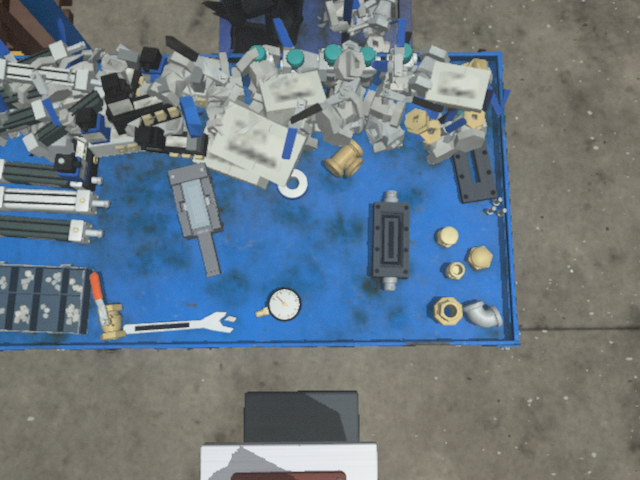

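View pics/scene0.png

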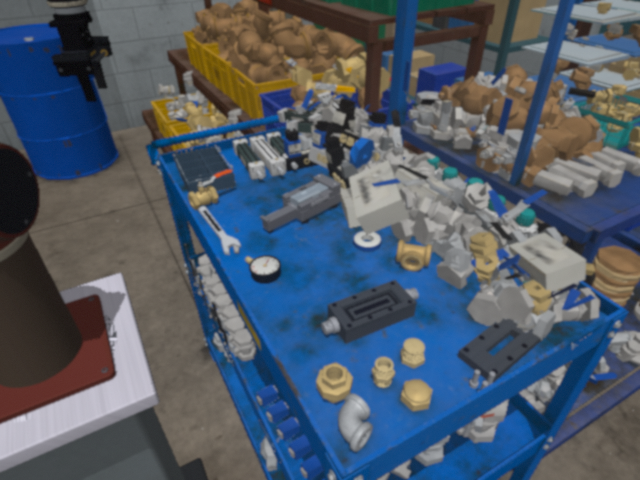

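The top view shows the sleeve around (195,205), with its tongue running down to about (212,272), and the gauge body at (390,240). The dial gauge is at (285,304) and the wrench at (180,325). I'll enlarge the two regions that matter.

```bash
python3 - <<'E'
import cv2,numpy as np
t=cv2.imread("pics/top0.png");s=cv2.imread("pics/scene0.png")
a=cv2.resize(t[155:285,155:235],None,fx=4.5,fy=4.5,interpolation=cv2.INTER_CUBIC)
b=cv2.resize(t[180:300,355:425],None,fx=4.875,fy=4.875,interpolation=cv2.INTER_CUBIC)[:585]
cv2.imwrite("pics/c1.png",np.hstack([a,b]))
cv2.imwrite("pics/c2.png",cv2.resize(s[165:240,250:350],None,fx=8,fy=8,interpolation=cv2.INTER_CUBIC))
E
```

```text
(no output)
```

View pics/c1.png

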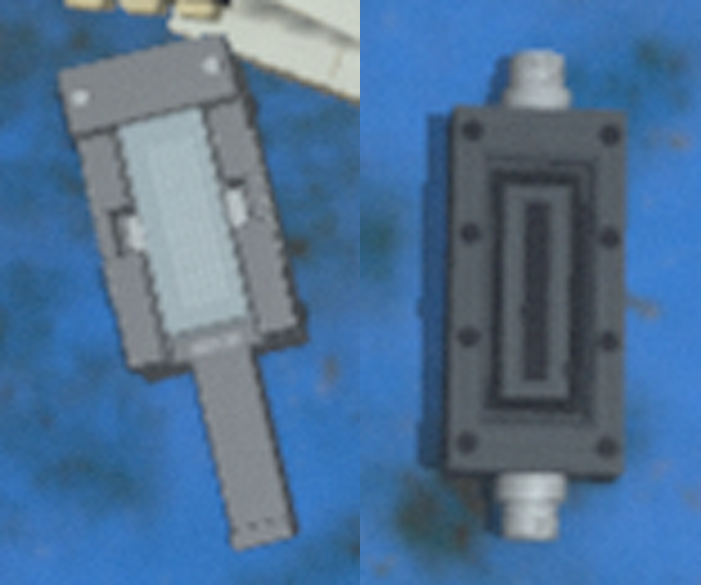

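View pics/c2.png

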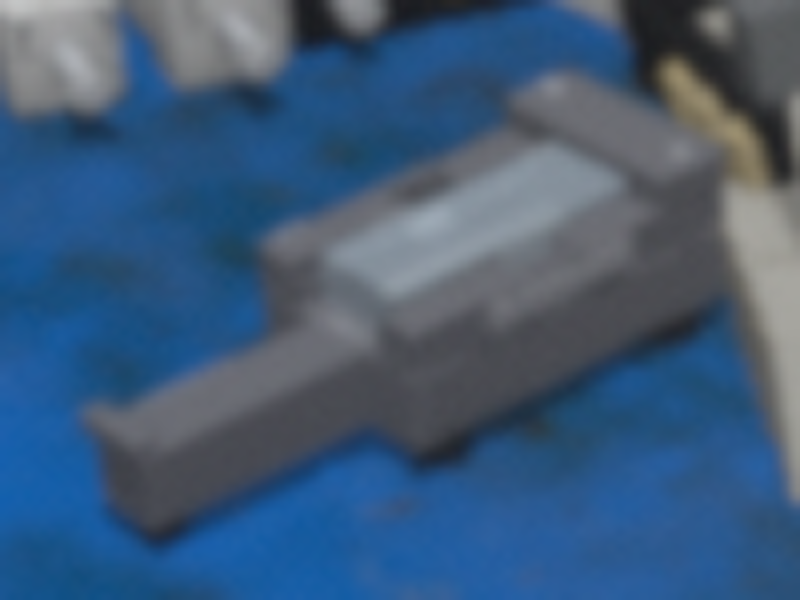

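c1 shows the roof corners, the wall fronts, the tongue end at about (265,540), the glass from about (160,125) to (210,330), and the block and pocket centred near (537,290). c2 shows the same sleeve from the side. I'll fit poses to these points using both cameras.

```bash
cat > h.py <<'E'
import numpy as np, cv2
from scipy.optimize import least_squares
from scipy.spatial.transform import Rotation as Ro
from station import robot
def proj(s,X):
    c=np.asarray(X)@np.array(s["R"]).T+s["t"]
    return np.c_[s["fx"]*c[:,0]/c[:,2]+s["cx"],s["fy"]*c[:,1]/c[:,2]+s["cy"]]
def place(P,x,y,a,z=0):
    P=np.array(P,float);c,s=np.cos(a),np.sin(a)
    return np.c_[x+c*P[:,0]-s*P[:,1],y+s*P[:,0]+c*P[:,1],P[:,2]+z]
def rot(): # wxyz
    q=robot.get_state()["ee_rot"];return Ro.from_quat([q[1],q[2],q[3],q[0]]).as_matrix()
def show():
    st=robot.get_state();R=rot()
    print("t",round(st["clock"],2),"p",st["tool_pos"].round(1),"F",st["wrist_force"].round(1),"gap",round(st["finger_gap"],3),"g",st["grasp_force"])
    return st,R
E
cat > fit.py <<'E'
from h import *
T=robot.snapshot("top");S=robot.snapshot("scene")
def t1(u,v):return 155+(u+.5)/4.5-.5,155+(v+.5)/4.5-.5
def t2(u,v):return 355+(u-360+.5)/4.875-.5,180+(v+.5)/4.875-.5
def s1(u,v):return 250+(u+.5)/8-.5,165+(v+.5)/8-.5
P=[[121,34.5,52],[121,-34.5,52],[93,34.5,52],[93,-34.5,52],[-4,34.5,41.5],[-4,-34.5,41.5],[-77.5,12,32],[-77.5,-12,32]]
A=[t1(57,72),t1(225,37),t1(75,137),t1(243,92),t1(130,370),t1(292,333),t1(231,535),t1(294,520)]
PS=[[93,34.5,52],[121,34.5,52],[121,-34.5,52],[-4,34.5,41.5],[-4,-34.5,41.5]]
B=[s1(510,95),s1(565,70),s1(722,155),s1(262,240),s1(400,330)]
f=lambda p:np.r_[(proj(T,place(P,*p))-A),(proj(S,place(PS,*p))-B)].ravel()
r=least_squares(f,[430,160,.25,6],loss="soft_l1");print("sleeve",r.x,f(r.x).round(1).reshape(-1,2).tolist())
G=[[70,33,34],[70,-33,34],[-70,-33,34],[-70,33,34]]
G+=[[52.5,22,34],[52.5,-22,34],[-52.5,-22,34],[-52.5,22,34]]
C=[t2(455,107),t2(628,113),t2(621,478),t2(445,472),t2(489,157),t2(603,160),t2(597,425),t2(482,420)]
g=lambda p:(proj(T,place(G,*p))-C).ravel()
q=least_squares(g,[350,-170,0]);print("gauge",q.x,g(q.x).round(1).reshape(-1,2).tolist())
ti=cv2.imread("pics/top0.png");si=cv2.imread("pics/scene0.png")
def dr(im,s,X,o,k):
    im=im.copy()
    for a,b in proj(s,X):
        cv2.circle(im,(int((a-o[0]+.5)*k),int((b-o[1]+.5)*k)),3,(0,0,255),1)
    return im
W=P+[[-4,18.5,41.5],[-4,-18.5,41.5],[93,18.5,41.5],[93,-18.5,41.5]]
a=dr(cv2.resize(ti[155:285,155:235],None,fx=4.5,fy=4.5),T,place(W,*r.x),(155,155),4.5)
b=dr(cv2.resize(ti[180:300,355:425],None,fx=4.5,fy=4.5),T,place(G+[[49.5,19,26],[49.5,-19,26],[-49.5,-19,26],[-49.5,19,26]],*q.x),(355,180),4.5)
c=dr(cv2.resize(si[165:240,250:350],None,fx=4,fy=4),S,place(W,*r.x),(250,165),4)
d=dr(cv2.resize(si[275:345,320:420],None,fx=4,fy=4),S,place(G,*q.x),(320,275),4)
o=np.zeros((600,1100,3),np.uint8);o[:585,:360]=a;o[:540,360:675]=b;o[:300,675:1075]=c;o[300:580,675:1075]=d
o=np.hstack([a,np.vstack([b,np.zeros((45,315,3),np.uint8)])])
e=np.vstack([c,d]);e=cv2.resize(e,(125*2,181*2));
cv2.imwrite("pics/ov.png",o);cv2.imwrite("pics/ov2.png",np.vstack([c,d]))
E
python3 fit.py
```

```text
sleeve [535.56228939 155.07915647   6.52479856  11.58840512] [[0.4, 0.2], [0.0, -1.1], [-0.4, 0.2], [-0.6, 1.1], [0.2, 0.4], [1.3, -0.7], [-0.2, 0.3], [-1.3, 0.4], [-0.6, 0.2], [1.0, -0.5], [1.2, -1.0], [-0.7, 0.3], [1.4, 0.7]]
gauge [ 5.19523152e+02 -1.91498291e+02 -5.08228424e-02] [[0.6, -0.2], [0.5, 0.0], [0.6, -0.1], [0.6, -0.3], [-0.7, -1.0], [-0.5, -0.7], [-0.3, 1.1], [-0.7, 1.1]]
```

View pics/ov.png

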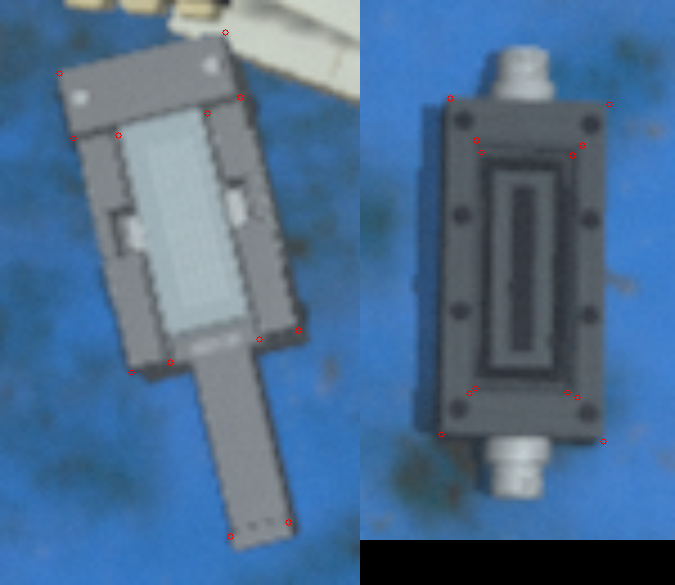

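View pics/ov2.png

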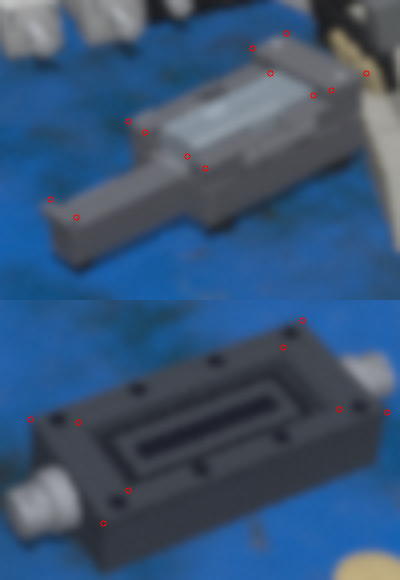

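```bash
cat >> h.py <<'E'
SL=(535.6,155.1,.2416); SEAT=(519.5,-191.5,-.051)
def sl(x,y=0):return place([[x,y,0]],*SL)[0][:2]
def go(xy,z,yaw):
    st,R=show()
    Y=np.array([np.cos(yaw),np.sin(yaw),0]);Z=np.array([0,0,-1.]);D=np.c_[np.cross(Y,Z),Y,Z]
    print("rv",Ro.from_matrix(R.T@D).as_rotvec().round(4),"shift cm",(R.T@(np.r_[xy,z]-st["tool_pos"])/10).round(3))
E
python3 -c "
from h import *
go(sl(30),180,.2416)
# glass front edge estimate
T=robot.snapshot('top')
for u,v in((165,334),(253,319),(117,127)):
    p=np.array([155+(u+.5)/4.5-.5,155+(v+.5)/4.5-.5])
    f=lambda q:proj(T,place([[q[0],q[1],54.6]],0,0,0))[0]-p
    w=least_squares(f,[500,150]).x-SL[:2];c,s=np.cos(SL[2]),np.sin(SL[2]);print(w@[c,s],w@[-s,c])
"
```

```text
t 0.2 p [222.2 583.8 243.8] F [-1.  -0.5 -0.1] gap 0.997 g 0.0
rv [-1.200e-03  5.000e-04  9.654e-01] shift cm [-47.006 -27.195   6.411]
7.2232653108124305 17.575458849816698
4.435264720725186 -18.082763611628756
95.83176674097294 17.96092075051256
```

Careful with the scale: shifts go in shares of 750 mm and turns go in shares of 2 pi rad. That gives: -47 cm / 75 = -0.6267, -27.2 cm / 75 = -0.3627, 0.965 rad / 6.2832 = 0.1536.

Call:
{"fn": "jog_arm", "kwargs": {
  "steps": [
    [0,0,0.1536,-0.6267,-0.3627,0.04,0],
    [0,0,0.1536,-0.6267,-0.3627,0.04,0],
    [0,0,0.1536,-0.6267,-0.3627,0.04,0],
    [0,0,0.1536,-0.6267,-0.3627,0.04,0],
    [0,0,0.1536,-0.6267,-0.3627,0.04,0],
    [0,0,0.1536,-0.6267,-0.3627,0.04,0],
    [0,0,0.1536,-0.6267,-0.3627,0.04,0],
    [0,0,0.1536,-0.6267,-0.3627,0.0853,0],
    [0,0,0.1536,-0.6267,-0.3627,0.0853,0],
    [0,0,0.1536,-0.6267,-0.3627,0.0853,0]
  ],
  "squeeze": 10
}}

```text
clock: 1.5
tool_pos: [565.3, 159.5, 178.4]
ee_rot: [-0.001, 0.618, 0.786, -0.001]
wrist_force: [0.5, -0.4, -0.4]
finger_gap: 0.017
grasp_force: 0.0
```

```bash
python3 -c "
from h import *
go(sl(30),90,.2416)"
```

```text
t 1.5 p [565.3 159.5 178.4] F [ 0.5 -0.4 -0.4] gap 0.017 g 0.0
rv [-0.0032  0.0003 -0.0042] shift cm [0.283 0.035 8.844]
```

Scaled: 8.8 cm / 75 = 0.1173, 7 cm / 75 = 0.0933.

Call:
{"fn": "jog_arm", "kwargs": {
  "steps": [
    [0,0,0,0.0027,0,0.0533,0],
    [0,0,0,0.0027,0,0.0933,0],
    [0,0,0,0.0027,0,0.1173,0],
    [0,0,0,0.0027,0,0.1173,0],
    [0,0,0,0.0027,0,0.1173,0]
  ]
}}

```text
clock: 2.12
tool_pos: [565.3, 165.1, 94.0]
ee_rot: [0.001, 0.616, 0.787, 0.001]
wrist_force: [0.8, -0.2, -0.2]
finger_gap: 0.009
grasp_force: 0.0
```

```bash
python3 -c "
from h import *
go(sl(30),78,.2416)"
```

```text
t 2.12 p [565.3 165.1  94. ] F [ 0.8 -0.2 -0.2] gap 0.009 g 0.0
rv [0.0022 0.0001 0.0009] shift cm [-0.262 -0.124  1.603]
```

Scaled: -0.2 cm / 75 = -0.0027.

Call:
{"fn": "jog_arm", "kwargs": {
  "steps": [
    [0,0,0,-0.0027,0,0,0],
    [0,0,0,-0.0027,0,0,0],
    [0,0,0,-0.0027,0,0,0],
    [0,0,0,-0.0027,0,0,0],
    [0,0,0,-0.0027,0,0,0],
    [0,0,0,-0.0027,0,0,0]
  ]
}}

```text
clock: 2.88
tool_pos: [564.8, 162.7, 92.5]
ee_rot: [-0.0, 0.617, 0.787, -0.0]
wrist_force: [-0.1, -1.0, -0.1]
finger_gap: 0.003
grasp_force: 0.0
```

```bash
python3 -c "
from h import *
go(sl(30),78,.2416)"
```

```text
t 2.88 p [564.8 162.7  92.5] F [-0.1 -1.  -0.1] gap 0.003 g 0.0
rv [-0.0002 -0.      0.0004] shift cm [-0.035 -0.015  1.447]
```

Scaled: 1.2 cm / 75 = 0.016, 1.1 cm / 75 = 0.0147.

Call:
{"fn": "jog_arm", "kwargs": {
  "steps": [
    [0,0,0,0,0,0.004,0],
    [0,0,0,0,0,0.008,0],
    [0,0,0,0,0,0.0107,0],
    [0,0,0,0,0,0.0133,0],
    [0,0,0,0,0,0.0147,0],
    [0,0,0,0,0,0.016,0],
    [0,0,0,0,0,0.016,0]
  ]
}}

```text
clock: 3.75
tool_pos: [564.8, 162.6, 80.5]
ee_rot: [-0.0, 0.617, 0.787, -0.0]
wrist_force: [-0.1, 0.5, -0.2]
finger_gap: 0.004
grasp_force: 0.0
```

Scaled: 0.1 cm / 75 = 0.0013, 0.05 cm / 75 = 0.0007.

Call:
{"fn": "jog_arm", "kwargs": {
  "steps": [
    [0,0,0,0,0,0.0007,0],
    [0,0,0,0,0,0.0013,0],
    [0,0,0,0,0,0.0013,0],
    [0,0,0,0,0,0.0013,0]
  ]
}}

```text
clock: 4.25
tool_pos: [564.9, 162.6, 79.5]
ee_rot: [0.0, 0.617, 0.787, -0.0]
wrist_force: [0.5, 0.8, -0.1]
finger_gap: 0.012
grasp_force: 0.0
```

Scaled: 0.1 cm / 75 = 0.0013, 0.05 cm / 75 = 0.0007.

Call:
{"fn": "jog_arm", "kwargs": {
  "steps": [
    [0,0,0,0,0,0.0007,0],
    [0,0,0,0,0,0.0013,0],
    [0,0,0,0,0,0.0013,0],
    [0,0,0,0,0,0.0013,0]
  ]
}}

```text
clock: 4.75
tool_pos: [564.8, 162.7, 78.5]
ee_rot: [-0.0, 0.617, 0.787, 0.0]
wrist_force: [-0.2, 0.5, -0.2]
finger_gap: 0.005
grasp_force: 0.0
```

Scaled: 0.1 cm / 75 = 0.0013, 0.05 cm / 75 = 0.0007.

Call:
{"fn": "jog_arm", "kwargs": {
  "steps": [
    [0,0,0,0,0,0.0007,0],
    [0,0,0,0,0,0.0013,0],
    [0,0,0,0,0,0.0013,0]
  ]
}}

```text
clock: 5.12
tool_pos: [564.8, 162.6, 77.4]
ee_rot: [-0.0, 0.617, 0.787, -0.0]
wrist_force: [-0.3, 0.0, 0.6]
finger_gap: 0.005
grasp_force: 0.0
```

Call:
{"fn": "jog_arm", "kwargs": {
  "steps": [
    [0,0,0,0,0,0.0007,0],
    [0,0,0,0,0,0.0013,0],
    [0,0,0,0,0,0.0013,0]
  ]
}}

```text
clock: 5.5
tool_pos: [564.8, 162.7, 76.5]
ee_rot: [-0.0, 0.617, 0.787, -0.0]
wrist_force: [0.5, 1.2, -0.3]
finger_gap: 0.004
grasp_force: 0.0
```

Scaled: 0.1 cm / 75 = 0.0013, 0.05 cm / 75 = 0.0007.

Call:
{"fn": "jog_arm", "kwargs": {
  "steps": [
    [0,0,0,0,0,0.0007,0],
    [0,0,0,0,0,0.0013,0],
    [0,0,0,0,0,0.0013,0]
  ]
}}

```text
clock: 5.88
tool_pos: [564.8, 162.6, 75.5]
ee_rot: [-0.0, 0.617, 0.787, -0.0]
wrist_force: [0.8, 0.4, -0.6]
finger_gap: 0.007
grasp_force: 0.0
```

Scaled: 0.1 cm / 75 = 0.0013, 0.05 cm / 75 = 0.0007.

Call:
{"fn": "jog_arm", "kwargs": {
  "steps": [
    [0,0,0,0,0,0.0007,0],
    [0,0,0,0,0,0.0013,0],
    [0,0,0,0,0,0.0013,0]
  ]
}}

```text
clock: 6.25
tool_pos: [564.9, 162.7, 75.0]
ee_rot: [0.0, 0.617, 0.787, 0.0]
wrist_force: [-1.8, -0.9, 5.3]
finger_gap: 0.006
grasp_force: 2.4
```

Scaled: 0.1 cm / 75 = 0.0013, 0.05 cm / 75 = 0.0007.

Call:
{"fn": "jog_arm", "kwargs": {
  "steps": [
    [0,0,0,0,0,0.0007,0],
    [0,0,0,0,0,0.0013,0],
    [0,0,0,0,0,0.0013,0]
  ]
}}

```text
clock: 6.62
tool_pos: [565.0, 162.7, 75.0]
ee_rot: [0.0, 0.617, 0.787, -0.0]
wrist_force: [-5.3, -1.2, 11.6]
finger_gap: 0.004
grasp_force: 5.8
```

Scaled: 0.1 cm / 75 = 0.0013, 0.05 cm / 75 = 0.0007.

Call:
{"fn": "jog_arm", "kwargs": {
  "steps": [
    [0,0,0,0,0,0.0007,0],
    [0,0,0,0,0,0.0013,0],
    [0,0,0,0,0,0.0013,0]
  ]
}}

```text
clock: 7.0
tool_pos: [565.0, 162.7, 74.9]
ee_rot: [0.0, 0.616, 0.787, -0.0]
wrist_force: [-8.1, -2.0, 17.9]
finger_gap: 0.009
grasp_force: 9.1
```

Scaled: -2 cm / 75 = -0.0267, -1.6 cm / 75 = -0.0213.

Call:
{"fn": "jog_arm", "kwargs": {
  "steps": [
    [0,0,0,0,-0.0013,0.0004,0],
    [0,0,0,0,-0.0053,0.0004,0],
    [0,0,0,0,-0.0107,0.0004,0],
    [0,0,0,0,-0.016,0.0004,0],
    [0,0,0,0,-0.0213,0.0004,0],
    [0,0,0,0,-0.0267,0.0004,0]
  ]
}}

```text
clock: 7.75
tool_pos: [549.3, 158.4, 75.0]
ee_rot: [0.003, 0.617, 0.787, 0.003]
wrist_force: [6.0, 2.0, 6.1]
finger_gap: 0.006
grasp_force: 3.1
```

```bash
python3 -c "
from h import *
st,R=show();w=st['tool_pos'][:2]-SL[:2];c,s=np.cos(SL[2]),np.sin(SL[2]);print(w@[c,s],w@[-s,c])
im=robot.snapshot('top')['color'][:,:,::-1];cv2.imwrite('pics/m1.png',cv2.resize(im[150:290,140:250],None,fx=4,fy=4,interpolation=cv2.INTER_CUBIC))"
```

```text
t 7.75 p [549.3 158.4  75. ] F [6.  2.  6.1] gap 0.006 g 3.142018395010382
14.110600522446743 -0.07614903032414455
```

View pics/m1.png

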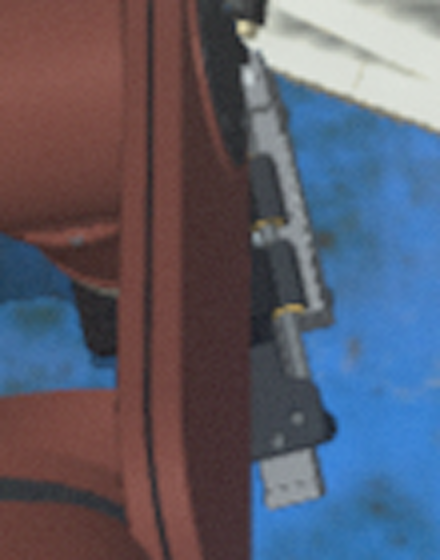

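The arm hides the glass here: only the tongue end at about (290,490) and the right wall are visible. The press fell to 6 N during the pull, so the fingertip probably slipped. I'll restore the press before pulling further.

Scaled: 0.2 cm / 75 = 0.0027, 0.1 cm / 75 = 0.0013.

Call:
{"fn": "jog_arm", "kwargs": {
  "steps": [
    [0,0,0,0,0,0.0013,0],
    [0,0,0,0,0,0.0027,0],
    [0,0,0,0,0,0.0027,0],
    [0,0,0,0,0,0.0027,0]
  ]
}}

```text
clock: 8.3
tool_pos: [549.1, 158.3, 74.9]
ee_rot: [0.003, 0.617, 0.787, 0.003]
wrist_force: [-3.6, -0.8, 22.5]
finger_gap: 0.004
grasp_force: 11.0
```

Scaled: -0.8 cm / 75 = -0.0107, -0.6 cm / 75 = -0.008.

Call:
{"fn": "jog_arm", "kwargs": {
  "steps": [
    [0,0,0,0,-0.0027,0,0],
    [0,0,0,0,-0.0053,0,0],
    [0,0,0,0,-0.008,0,0],
    [0,0,0,0,-0.0107,0,0]
  ]
}}

```text
clock: 8.8
tool_pos: [544.3, 156.9, 74.9]
ee_rot: [0.005, 0.617, 0.787, 0.006]
wrist_force: [9.0, 3.2, 9.4]
finger_gap: 0.009
grasp_force: 5.1
```

Scaled: -0.6 cm / 75 = -0.008, -0.4 cm / 75 = -0.0053.

Call:
{"fn": "jog_arm", "kwargs": {
  "steps": [
    [0,0,0,0,-0.0027,0.0011,0],
    [0,0,0,0,-0.0053,0.0016,0],
    [0,0,0,0,-0.008,0.002,0]
  ]
}}

```text
clock: 9.18
tool_pos: [540.3, 155.9, 74.9]
ee_rot: [0.006, 0.617, 0.787, 0.007]
wrist_force: [10.3, 3.0, 15.4]
finger_gap: 0.011
grasp_force: 7.5
```

Scaled: -0.9 cm / 75 = -0.012, -0.6 cm / 75 = -0.008.

Call:
{"fn": "jog_arm", "kwargs": {
  "steps": [
    [0,0,0,0,-0.004,0,0],
    [0,0,0,0,-0.008,0,0],
    [0,0,0,0,-0.012,0,0]
  ]
}}

```text
clock: 9.55
tool_pos: [531.6, 153.7, 74.9]
ee_rot: [0.007, 0.617, 0.787, 0.007]
wrist_force: [9.4, 2.7, 15.8]
finger_gap: 0.006
grasp_force: 7.3
```

Call:
{"fn": "jog_arm", "kwargs": {
  "steps": [
    [0,0,0,0,-0.0053,0.0004,0],
    [0,0,0,0,-0.0107,0.0005,0],
    [0,0,0,0,-0.016,0.0005,0],
    [0,0,0,0,-0.0213,0.0005,0],
    [0,0,0,0,-0.0267,0.0005,0]
  ]
}}

```text
clock: 10.18
tool_pos: [512.7, 148.9, 74.9]
ee_rot: [0.007, 0.617, 0.787, 0.008]
wrist_force: [10.2, 2.1, 16.8]
finger_gap: 0.007
grasp_force: 8.3
```

```bash
python3 -c "
from h import *
st,R=show();w=st['tool_pos'][:2]-SL[:2];c,s=np.cos(SL[2]),np.sin(SL[2]);print(w@[c,s],w@[-s,c])
a=robot.snapshot('top')['color'][150:290,140:250,::-1];b=robot.snapshot('scene')['color'][150:250,240:360,::-1]
a=cv2.resize(a,None,fx=3.5,fy=3.5);b=cv2.resize(b,None,fx=3.4,fy=4.9)
b=b[:490];cv2.imwrite('pics/m2.png',np.hstack([a,b]))"
```

```text
t 10.18 p [512.7 148.9  74.9] F [10.2  2.1 16.8] gap 0.007 g 8.324505658820271
-23.732065483612438 -0.5147424391543876
```

View pics/m2.png

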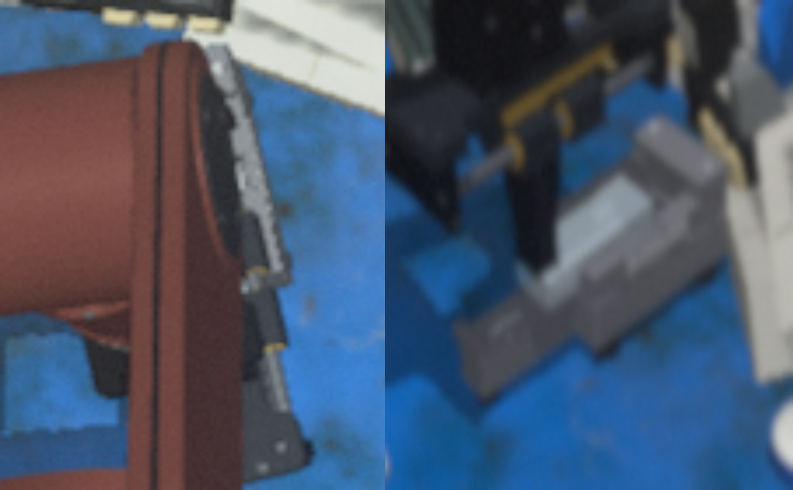

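m2's right half shows the fingertip on the glass at about (540,265). The glass front is out over the tongue at about (520,285)-(545,305), and its back edge is near (635,180)-(655,202). I'll convert those points.

```bash
python3 -c "
from h import *
S=robot.snapshot('scene');c,s=np.cos(SL[2]),np.sin(SL[2])
for n,u,v,z in(('front R',545,305,53),('front L',517,282,53),('back R',655,202,53),('back L',620,178,53),('roof front R',722-12,165,62),('wall front R',575,305,51.5),('tongue end R',487,380,42)):
    p=np.array([240+(u-385)/3.4,150+v/4.9])
    w=least_squares(lambda q:proj(S,[[q[0],q[1],z]])[0]-p,[500,150]).x-SL[:2];print(n,w@[c,s],w@[-s,c])
"
```

```text
front R -40.86006953086759 -30.88625379417134
front L -42.122872391772965 -3.5404942073044534
back R 70.34054954085663 -13.982282409565467
back L 68.00810258668356 19.805615488675166
roof front R 111.18387499651463 -26.171428765689914
wall front R -25.530842722915686 -42.43635014225374
tongue end R -94.22718566002585 -38.15681998285413
```

Scaled: -2 cm / 75 = -0.0267, -1.6 cm / 75 = -0.0213.

Call:
{"fn": "jog_arm", "kwargs": {
  "steps": [
    [0,0,0,0,-0.0053,0,0],
    [0,0,0,0,-0.0107,0,0],
    [0,0,0,0,-0.016,0,0],
    [0,0,0,0,-0.0213,0,0],
    [0,0,0,0,-0.0267,0,0]
  ]
}}

```text
clock: 10.95
tool_pos: [493.4, 144.1, 74.9]
ee_rot: [0.007, 0.617, 0.787, 0.008]
wrist_force: [10.2, 2.4, 17.6]
finger_gap: 0.002
grasp_force: 8.7
```

Call:
{"fn": "jog_arm", "kwargs": {
  "steps": [
    [0,0,0,0,-0.004,0,0],
    [0,0,0,0,-0.008,0,0],
    [0,0,0,0,-0.012,0,0]
  ]
}}

```text
clock: 11.32
tool_pos: [483.5, 141.7, 74.8]
ee_rot: [0.006, 0.617, 0.787, 0.006]
wrist_force: [5.9, 1.1, 23.0]
finger_gap: 0.004
grasp_force: 11.6
```

Scaled: -0.6 cm / 75 = -0.008, -0.4 cm / 75 = -0.0053.

Call:
{"fn": "jog_arm", "kwargs": {
  "steps": [
    [0,0,0,0,-0.0027,0,0],
    [0,0,0,0,-0.0053,0,0],
    [0,0,0,0,-0.008,0,0]
  ]
}}

```text
clock: 11.7
tool_pos: [477.8, 140.3, 74.8]
ee_rot: [0.006, 0.617, 0.787, 0.006]
wrist_force: [5.7, 0.5, 23.3]
finger_gap: 0.003
grasp_force: 11.7
```

Scaled: -0.9 cm / 75 = -0.012, -0.6 cm / 75 = -0.008.

Call:
{"fn": "jog_arm", "kwargs": {
  "steps": [
    [0,0,0,0,-0.004,-0.0004,0],
    [0,0,0,0,-0.008,-0.0004,0],
    [0,0,0,0,-0.012,-0.0004,0]
  ]
}}

```text
clock: 12.08
tool_pos: [468.7, 138.0, 74.8]
ee_rot: [0.006, 0.617, 0.787, 0.006]
wrist_force: [4.3, 1.5, 22.4]
finger_gap: 0.009
grasp_force: 11.4
```

Scaled: -0.6 cm / 75 = -0.008, -0.4 cm / 75 = -0.0053.

Call:
{"fn": "jog_arm", "kwargs": {
  "steps": [
    [0,0,0,0,-0.0027,0,0],
    [0,0,0,0,-0.0053,0,0],
    [0,0,0,0,-0.008,0,0]
  ]
}}

```text
clock: 12.45
tool_pos: [464.3, 136.9, 74.9]
ee_rot: [0.007, 0.617, 0.787, 0.008]
wrist_force: [12.3, 4.0, 14.7]
finger_gap: 0.009
grasp_force: 7.3
```

```bash
python3 -c "
from h import *
st,R=show();w=st['tool_pos'][:2]-SL[:2];c,s=np.cos(SL[2]),np.sin(SL[2]);print(w@[c,s],w@[-s,c])
b=robot.snapshot('scene')['color'][165:240,250:350,::-1]
cv2.imwrite('pics/m3.png',cv2.resize(b,None,fx=8,fy=8,interpolation=cv2.INTER_CUBIC))"
```

```text
t 12.45 p [464.3 136.9  74.9] F [12.3  4.  14.7] gap 0.009 g 7.300777276977897
-73.60165841229995 -0.5923071749855922
```

View pics/m3.png

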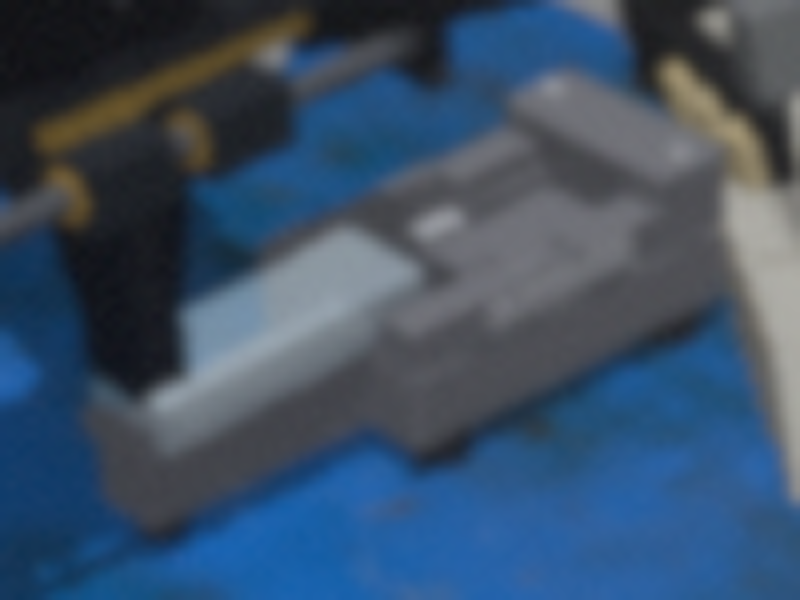

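m3 shows the glass lying along the tongue, with its front at the stop around (95,390)-(155,430) and its tail near (350,230)-(420,275) still between the walls. The pull jumped to 13 N, so it has met the stop. I'll lift off.

Scaled: -8 cm / 75 = -0.1067, -6 cm / 75 = -0.08.

Call:
{"fn": "jog_arm", "kwargs": {
  "steps": [
    [0,0,0,0,0.0027,-0.004,0],
    [0,0,0,0,0.0027,-0.0133,0],
    [0,0,0,0,0.0027,-0.04,0],
    [0,0,0,0,0.0027,-0.08,0],
    [0,0,0,0,0.0027,-0.1067,0],
    [0,0,0,0,0.0027,-0.1067,0.9],
    [0,0,0,0,0.0027,-0.1067,0.9],
    [0,0,0,0,0.0027,-0.1067,0.9]
  ]
}}

```text
clock: 13.5
tool_pos: [456.0, 135.9, 147.1]
ee_rot: [-0.001, 0.617, 0.787, -0.001]
wrist_force: [0.3, 0.5, 0.5]
finger_gap: 0.262
grasp_force: 0.0
```

```bash
python3 -c "
from h import *
go(sl(-30),150,.2416+np.pi/2)"
```

```text
t 13.5 p [456.  135.9 147.1] F [0.3 0.5 0.5] gap 0.262 g 0.0
rv [-0.0019 -0.0025 -1.5704] shift cm [-0.044  5.189 -0.301]
```

Scaled: 5.2 cm / 75 = 0.0693, -0.3 cm / 75 = -0.004, -1.57 rad / 6.2832 = -0.2499.

Call:
{"fn": "jog_arm", "kwargs": {
  "steps": [
    [0,0,-0.2499,0,0.0693,-0.004,0.7],
    [0,0,-0.2499,0,0.0693,-0.004,0.7],
    [0,0,-0.2499,0,0.0693,-0.004,0.7],
    [0,0,-0.2499,0,0.0693,-0.004,0.7],
    [0,0,-0.2499,0,0.0693,-0.004,0.7],
    [0,0,-0.2499,0,0.0693,-0.004,0.7],
    [0,0,-0.2499,0,0.0693,-0.004,0.7],
    [0,0,-0.2499,0,0.0693,-0.004,0.7],
    [0,0,-0.2499,0,0.0693,-0.004,0.7],
    [0,0,-0.2499,0,0.0693,-0.004,0.7]
  ]
}}

```text
clock: 14.75
tool_pos: [507.0, 148.4, 150.6]
ee_rot: [-0.001, -0.12, 0.993, -0.0]
wrist_force: [-0.2, -0.2, 0.2]
finger_gap: 0.699
grasp_force: 0.0
```

Call:
{"fn": "jog_arm", "kwargs": {
  "steps": [
    [0,0,0,0,0,0,0.7],
    [0,0,0,0,0,0,0.7],
    [0,0,0,0,0,0,0.7],
    [0,0,0,0,0,0,0.7]
  ]
}}

```text
clock: 15.25
tool_pos: [507.6, 148.5, 151.7]
ee_rot: [0.0, -0.12, 0.993, 0.0]
wrist_force: [0.0, 0.1, -0.3]
finger_gap: 0.701
grasp_force: 0.0
```

```bash
python3 -c "
from h import *
go(sl(-30),68.5,.2416+np.pi/2)"
```

```text
t 15.25 p [507.6 148.5 151.7] F [ 0.   0.1 -0.3] gap 0.701 g 0.0
rv [-0.      0.0001 -0.0006] shift cm [ 0.124 -0.032  8.318]
```

Scaled: 8.36 cm / 75 = 0.1115, 8.2 cm / 75 = 0.1093.

Call:
{"fn": "jog_arm", "kwargs": {
  "steps": [
    [0,0,0,0.0013,0,0.04,0.7],
    [0,0,0,0.0013,0,0.08,0.7],
    [0,0,0,0.0013,0,0.1013,0.7],
    [0,0,0,0.0013,0,0.1093,0.7],
    [0,0,0,0.0013,0,0.1115,0.7],
    [0,0,0,0.0013,0,0.1115,0.7],
    [0,0,0,0.0013,0,0.1115,0.7]
  ]
}}

```text
clock: 16.12
tool_pos: [507.3, 148.4, 68.9]
ee_rot: [0.001, -0.12, 0.993, 0.0]
wrist_force: [0.3, 0.2, -0.8]
finger_gap: 0.697
grasp_force: 0.0
```

Call:
{"fn": "jog_arm", "kwargs": {
  "steps": [
    [0,0,0,0,0,0,0.45],
    [0,0,0,0,0,0,0.41],
    [0,0,0,0,0,0,0.38],
    [0,0,0,0,0,0,0.34],
    [0,0,0,0,0,0,0.3],
    [0,0,0,0,0,0,0.3]
  ],
  "squeeze": 15
}}

```text
clock: 16.88
tool_pos: [506.6, 148.3, 68.0]
ee_rot: [-0.0, -0.12, 0.993, 0.0]
wrist_force: [-0.2, 0.3, -0.0]
finger_gap: 0.388
grasp_force: 15.0
```

Scaled: -7 cm / 75 = -0.0933, -6 cm / 75 = -0.08.

Call:
{"fn": "jog_arm", "kwargs": {
  "steps": [
    [0,0,0,0,0,-0.004,0.3],
    [0,0,0,0,0,-0.0107,0.3],
    [0,0,0,0,0,-0.02,0.3],
    [0,0,0,0,0,-0.0333,0.3],
    [0,0,0,0,0,-0.0533,0.3],
    [0,0,0,0,0,-0.08,0.3],
    [0,0,0,0,0,-0.0933,0.3],
    [0,0,0,0,0,-0.0933,0.3],
    [0,0,0,0,0,-0.0933,0.3]
  ],
  "squeeze": 18
}}

```text
clock: 18.0
tool_pos: [506.1, 148.2, 137.5]
ee_rot: [-0.0, -0.12, 0.993, -0.0]
wrist_force: [0.1, -0.1, -1.8]
finger_gap: 0.387
grasp_force: 18.0
```

```bash
python3 -c "
from h import *
go(SEAT[:2],138,-.051+np.pi/2)
b=robot.snapshot('scene')['color'][140:260,240:380,::-1]
cv2.imwrite('pics/m4.png',cv2.resize(b,None,fx=4.5,fy=4.5,interpolation=cv2.INTER_CUBIC))"
```

```text
t 18.0 p [506.1 148.2 137.5] F [ 0.1 -0.1 -1.8] gap 0.387 g 17.99587994813919
rv [-0.     -0.0009  0.2922] shift cm [  6.817 -33.306  -0.047]
```

View pics/m4.png

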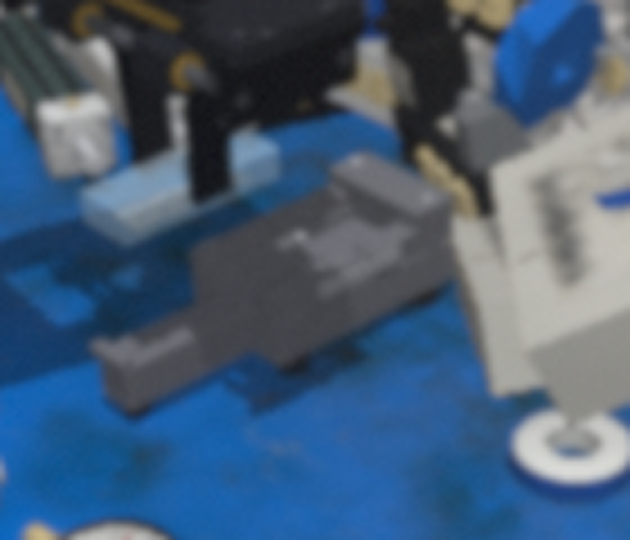

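m4 shows the glass held level, running from (85,200) to (280,155), with the fingers near its middle and the sleeve empty. I'll carry it to the seat.

Scaled: -33.3 cm / 75 = -0.444, -31.5 cm / 75 = -0.42, 0.292 rad / 6.2832 = 0.0465.

Call:
{"fn": "jog_arm", "kwargs": {
  "steps": [
    [0,0,0.0159,0.02,-0.0667,0,0.3],
    [0,0,0.0318,0.04,-0.1467,0,0.3],
    [0,0,0.0465,0.0667,-0.2267,0,0.3],
    [0,0,0.0465,0.08,-0.3067,0,0.3],
    [0,0,0.0465,0.0907,-0.3733,0,0.3],
    [0,0,0.0465,0.0907,-0.42,0,0.3],
    [0,0,0.0465,0.0907,-0.444,0,0.3],
    [0,0,0.0465,0.0907,-0.444,0,0.3],
    [0,0,0.0465,0.0907,-0.444,0,0.3]
  ]
}}

```text
clock: 19.18
tool_pos: [519.7, -189.8, 137.5]
ee_rot: [-0.001, 0.025, 1.0, 0.001]
wrist_force: [-0.4, -0.6, -1.7]
finger_gap: 0.388
grasp_force: 18.0
```

```bash
python3 -c "
from h import *
T=robot.snapshot('top')
im=cv2.imread('pics/top0.png').astype(float)
G=lambda pts:proj(T,place(pts,*SEAT))
# rectified block top, 2px/mm at z=34
xs=np.arange(-90,90.1,1);ys=np.arange(-45,45.1,1)
g=np.array([[x,y,34] for x in xs for y in ys]);uv=G(g).astype(np.float32).reshape(len(xs),len(ys),2)
r=cv2.remap(im.astype(np.float32),uv[...,0],uv[...,1],cv2.INTER_CUBIC)
L=r.mean(2);B=r[...,0]-r[...,2]
print('y');a=L[(abs(xs)<30)].mean(0);b=B[abs(xs)<30].mean(0)
print([(int(y),int(p),int(q)) for y,p,q in zip(ys,a,b)])
print('x');m=(abs(ys)<12);k=(abs(ys)>13)&(abs(ys)<30);a=L[:,m].mean(1);b=B[:,k].mean(1)
print([(int(y),int(p),int(q)) for y,p,q in zip(xs,a,b) if abs(y)>40])
go(SEAT[:2],90,SEAT[2]+np.pi/2)
"
```

```text
y
[(-45, 129, 132), (-44, 129, 130), (-43, 128, 128), (-42, 128, 127), (-41, 128, 126), (-40, 128, 126), (-39, 128, 126), (-38, 128, 126), (-37, 127, 125), (-36, 127, 125), (-35, 128, 128), (-34, 126, 120), (-33, 120, 97), (-32, 110, 62), (-31, 100, 30), (-30, 91, 11), (-29, 89, 12), (-28, 86, 14), (-27, 84, 14), (-26, 84, 14), (-25, 85, 14), (-24, 88, 14), (-23, 88, 14), (-22, 85, 14), (-21, 78, 14), (-20, 72, 14), (-19, 67, 14), (-18, 66, 14), (-17, 62, 14), (-16, 58, 14), (-15, 54, 13), (-14, 53, 12), (-13, 53, 12), (-12, 59, 12), (-11, 72, 13), (-10, 85, 14), (-9, 93, 15), (-8, 97, 15), (-7, 97, 15), (-6, 95, 15), (-5, 91, 14), (-4, 84, 14), (-3, 74, 13), (-2, 65, 12), (-1, 59, 12), (0, 58, 13), (1, 59, 13), (2, 59, 12), (3, 58, 13), (4, 58, 13), (5, 61, 13), (6, 70, 13), (7, 82, 14), (8, 90, 15), (9, 95, 15), (10, 97, 14), (11, 98, 15), (12, 96, 15), (13, 88, 14), (14, 75, 13), (15, 62, 12), (16, 53, 12), (17, 53, 12), (18, 62, 12), (19, 72, 13), (20, 80, 14), (21, 84, 14), (22, 86, 14), (23, 87, 14), (24, 88, 14), (25, 87, 14), (26, 85, 14), (27, 84, 14), (28, 84, 14), (29, 86,
[... 1181 characters left out ...]
 14), (54, 89, 15), (55, 92, 15), (56, 93, 14), (57, 93, 14), (58, 94, 14), (59, 94, 14), (60, 94, 14), (61, 94, 14), (62, 94, 14), (63, 93, 14), (64, 93, 14), (65, 94, 14), (66, 95, 14), (67, 94, 14), (68, 93, 14), (69, 99, 16), (70, 112, 31), (71, 132, 52), (72, 150, 77), (73, 161, 95), (74, 164, 99), (75, 165, 96), (76, 163, 97), (77, 161, 98), (78, 157, 99), (79, 152, 100), (80, 147, 101), (81, 145, 103), (82, 146, 105), (83, 148, 107), (84, 149, 108), (85, 148, 110), (86, 147, 111), (87, 145, 113), (88, 144, 114), (89, 144, 117), (90, 145, 120)]
t 19.23 p [ 519.8 -189.8  137.7] F [-0.3  0.2 -1.2] gap 0.389 g 17.995789647102356
rv [ 0.0008 -0.0009  0.0016] shift cm [ 0.019 -0.179  4.766]
```

Scaled: 6.5 cm / 75 = 0.0867, 6.3 cm / 75 = 0.084.

Call:
{"fn": "jog_arm", "kwargs": {
  "steps": [
    [0,0,0,0,-0.0013,0.0267,0.3],
    [0,0,0,0,-0.0013,0.0533,0.3],
    [0,0,0,0,-0.0013,0.0733,0.3],
    [0,0,0,0,-0.0013,0.084,0.3],
    [0,0,0,0,-0.0013,0.0867,0.3],
    [0,0,0,0,-0.0013,0.0867,0.3],
    [0,0,0,0,-0.0013,0.0867,0.3],
    [0,0,0,0,-0.0013,0.0867,0.3]
  ]
}}

```text
clock: 20.23
tool_pos: [520.4, -192.5, 73.6]
ee_rot: [0.0, 0.025, 1.0, -0.0]
wrist_force: [0.1, -0.6, -0.6]
finger_gap: 0.389
grasp_force: 18.0
```

```bash
python3 -c "
from h import *
go((520.2,-190.8),66,SEAT[2]+np.pi/2)
"
```

```text
t 20.23 p [ 520.4 -192.5   73.6] F [ 0.1 -0.6 -0.6] gap 0.389 g 17.995817363262177
rv [-0.0004  0.0008  0.0001] shift cm [0.027 0.173 0.755]
```

Scaled: 0.9 cm / 75 = 0.012, 0.17 cm / 75 = 0.0023.

Call:
{"fn": "jog_arm", "kwargs": {
  "steps": [
    [0,0,0,0.0003,0.0023,0,0.3],
    [0,0,0,0.0003,0.0023,0.0027,0.3],
    [0,0,0,0.0003,0.0023,0.0067,0.3],
    [0,0,0,0.0003,0.0023,0.0093,0.3],
    [0,0,0,0.0003,0.0023,0.012,0.3],
    [0,0,0,0.0003,0.0023,0.012,0.3]
  ]
}}

```text
clock: 20.98
tool_pos: [519.8, -190.6, 63.8]
ee_rot: [-0.0, 0.025, 1.0, 0.0]
wrist_force: [-0.1, -0.1, -2.2]
finger_gap: 0.383
grasp_force: 18.0
```

Scaled: 0.2 cm / 75 = 0.0027, 0.1 cm / 75 = 0.0013.

Call:
{"fn": "jog_arm", "kwargs": {
  "steps": [
    [0,0,0,0,0,0.0013,0.3],
    [0,0,0,0,0,0.0027,0.3],
    [0,0,0,0,0,0.0027,0.3]
  ]
}}

```text
clock: 21.35
tool_pos: [519.9, -190.6, 62.0]
ee_rot: [-0.0, 0.025, 1.0, 0.0]
wrist_force: [0.5, 0.0, -1.1]
finger_gap: 0.386
grasp_force: 18.0
```

Scaled: 0.15 cm / 75 = 0.002, 0.1 cm / 75 = 0.0013.

Call:
{"fn": "jog_arm", "kwargs": {
  "steps": [
    [0,0,0,0,0,0.0013,0.3],
    [0,0,0,0,0,0.002,0.3],
    [0,0,0,0,0,0.002,0.3]
  ]
}}

```text
clock: 21.72
tool_pos: [519.9, -190.6, 60.5]
ee_rot: [-0.0, 0.025, 1.0, 0.0]
wrist_force: [0.1, 0.7, -0.8]
finger_gap: 0.389
grasp_force: 18.0
```

Scaled: 0.2 cm / 75 = 0.0027, 0.15 cm / 75 = 0.002.

Call:
{"fn": "jog_arm", "kwargs": {
  "steps": [
    [0,0,0,0,0,0.0013,0.3],
    [0,0,0,0,0,0.002,0.3],
    [0,0,0,0,0,0.0027,0.3],
    [0,0,0,0,0,0.0027,0.3]
  ]
}}

```text
clock: 22.22
tool_pos: [519.9, -190.6, 58.5]
ee_rot: [-0.0, 0.025, 1.0, -0.0]
wrist_force: [-0.6, 0.0, -2.0]
finger_gap: 0.386
grasp_force: 18.0
```

Scaled: 0.1 cm / 75 = 0.0013, 0.06 cm / 75 = 0.0008.

Call:
{"fn": "jog_arm", "kwargs": {
  "steps": [
    [0,0,0,0,0,0.0008,0.3],
    [0,0,0,0,0,0.0013,0.3],
    [0,0,0,0,0,0.0013,0.3]
  ]
}}

```text
clock: 22.6
tool_pos: [520.5, -190.9, 58.4]
ee_rot: [0.001, 0.025, 1.0, -0.0]
wrist_force: [-1.0, 0.7, 4.1]
finger_gap: 0.386
grasp_force: 18.0
```

Scaled: -3 cm / 75 = -0.04, -1 cm / 75 = -0.0133.

Call:
{"fn": "jog_arm", "kwargs": {
  "steps": [
    [0,0,0,0,0,-0.0004,0.42],
    [0,0,0,0,0,-0.0004,0.5],
    [0,0,0,0,0,-0.0004,0.55],
    [0,0,0,0,0,-0.0004,0.55],
    [0,0,0,0,0,-0.0133,0.55],
    [0,0,0,0,0,-0.04,0.5],
    [0,0,0,0,0,-0.04,0],
    [0,0,0,0,0,-0.04,0],
    [0,0,0,0,0,-0.04,0],
    [0,0,0,0,0,-0.04,0]
  ],
  "squeeze": 10
}}

```text
clock: 23.85
tool_pos: [519.5, -190.4, 86.9]
ee_rot: [-0.001, 0.025, 1.0, 0.0]
wrist_force: [-1.0, -0.4, -0.2]
finger_gap: 0.128
grasp_force: 0.0
```

Scaled: 3 cm / 75 = 0.04, 1.8 cm / 75 = 0.024.

Call:
{"fn": "jog_arm", "kwargs": {
  "steps": [
    [0,0,0,0.04,0,0.0067,0],
    [0,0,0,0.04,0,0.0133,0],
    [0,0,0,0.04,0,0.0187,0],
    [0,0,0,0.04,0,0.0227,0],
    [0,0,0,0.04,0,0.024,0],
    [0,0,0,0.04,0,0.024,0],
    [0,0,0,0.04,0,0.024,0]
  ]
}}

```text
clock: 24.72
tool_pos: [490.2, -189.2, 69.7]
ee_rot: [0.0, 0.025, 1.0, -0.0]
wrist_force: [0.4, -0.5, -0.6]
finger_gap: 0.006
grasp_force: 0.0
```

Scaled: 0.4 cm / 75 = 0.0053, 0.3 cm / 75 = 0.004.

Call:
{"fn": "jog_arm", "kwargs": {
  "steps": [
    [0,0,0,0,0,0.002,0],
    [0,0,0,0,0,0.004,0],
    [0,0,0,0,0,0.0053,0],
    [0,0,0,0,0,0.0053,0]
  ]
}}

```text
clock: 25.22
tool_pos: [490.0, -189.1, 65.5]
ee_rot: [-0.0, 0.025, 1.0, 0.0]
wrist_force: [-0.5, 0.8, -0.6]
finger_gap: 0.005
grasp_force: 0.0
```

Scaled: 0.12 cm / 75 = 0.0016, 0.06 cm / 75 = 0.0008.

Call:
{"fn": "jog_arm", "kwargs": {
  "steps": [
    [0,0,0,0,0,0.0008,0],
    [0,0,0,0,0,0.0016,0],
    [0,0,0,0,0,0.0016,0]
  ]
}}

```text
clock: 25.6
tool_pos: [490.2, -189.3, 65.4]
ee_rot: [0.0, 0.025, 1.0, -0.0]
wrist_force: [-3.4, 1.5, 8.6]
finger_gap: 0.008
grasp_force: 4.3
```

Scaled: 0.1 cm / 75 = 0.0013, 0.06 cm / 75 = 0.0008.

Call:
{"fn": "jog_arm", "kwargs": {
  "steps": [
    [0,0,0,0,0,0.0008,0],
    [0,0,0,0,0,0.0013,0],
    [0,0,0,0,0,0.0013,0]
  ]
}}

```text
clock: 25.98
tool_pos: [490.2, -189.3, 65.3]
ee_rot: [-0.0, 0.025, 1.0, -0.0]
wrist_force: [-7.2, 3.1, 16.8]
finger_gap: 0.003
grasp_force: 8.3
```

Scaled: -6 cm / 75 = -0.08, -4 cm / 75 = -0.0533.

Call:
{"fn": "jog_arm", "kwargs": {
  "steps": [
    [0,0,0,0,0,-0.0053,0],
    [0,0,0,0,0,-0.0133,0],
    [0,0,0,-0.0267,0,-0.0133,0],
    [0,0,0,-0.0533,0,-0.0133,0],
    [0,0,0,-0.08,0,-0.0133,0],
    [0,0,0,-0.08,0,-0.0133,0],
    [0,0,0,-0.08,0,-0.008,0],
    [0,0,0,-0.08,0,-0.0033,0],
    [0,0,0,-0.08,0,-0.0033,0]
  ]
}}

```text
clock: 27.1
tool_pos: [549.3, -192.1, 65.6]
ee_rot: [-0.0, 0.026, 1.0, 0.0]
wrist_force: [0.4, -0.4, 0.2]
finger_gap: 0.005
grasp_force: 0.0
```

Scaled: 0.1 cm / 75 = 0.0013, 0.06 cm / 75 = 0.0008.

Call:
{"fn": "jog_arm", "kwargs": {
  "steps": [
    [0,0,0,0,0,0.0008,0],
    [0,0,0,0,0,0.0013,0],
    [0,0,0,0,0,0.0013,0]
  ]
}}

```text
clock: 27.48
tool_pos: [549.5, -192.1, 65.4]
ee_rot: [-0.0, 0.025, 1.0, 0.0]
wrist_force: [-4.0, 1.0, 6.5]
finger_gap: 0.006
grasp_force: 3.3
```

Scaled: 0.1 cm / 75 = 0.0013, 0.06 cm / 75 = 0.0008.

Call:
{"fn": "jog_arm", "kwargs": {
  "steps": [
    [0,0,0,0,0,0.0008,0],
    [0,0,0,0,0,0.0013,0],
    [0,0,0,0,0,0.0013,0]
  ]
}}

```text
clock: 27.85
tool_pos: [549.5, -192.1, 65.3]
ee_rot: [-0.001, 0.025, 1.0, 0.0]
wrist_force: [-6.9, 1.8, 13.9]
finger_gap: 0.004
grasp_force: 6.7
```

Scaled: -15 cm / 75 = -0.2, -12 cm / 75 = -0.16.

Call:
{"fn": "jog_arm", "kwargs": {
  "steps": [
    [0,0,0,0,0,-0.0053,0],
    [0,0,0,0,0,-0.0267,0],
    [0,0,0,0,0,-0.08,0],
    [0,0,0,0,0,-0.16,0],
    [0,0,0,0,0,-0.2,0],
    [0,0,0,0,0,-0.2,0],
    [0,0,0,0,0,-0.2,0]
  ]
}}

```text
clock: 28.72
tool_pos: [549.4, -191.8, 213.0]
ee_rot: [-0.001, 0.025, 1.0, 0.0]
wrist_force: [0.2, -0.2, 0.6]
finger_gap: 0.009
grasp_force: 0.0
```

Call:
{"fn": "jog_arm", "kwargs": {
  "steps": [
    [0,0,0,0.08,0.2667,0,0],
    [0,0,0,0.08,0.2667,0,0],
    [0,0,0,0.08,0.2667,0,0],
    [0,0,0,0.08,0.2667,0,0],
    [0,0,0,0.08,0.2667,0,0],
    [0,0,0,0.08,0.2667,0,0],
    [0,0,0,0.08,0.2667,0,0]
  ]
}}

```text
clock: 29.6
tool_pos: [500.2, 9.6, 213.3]
ee_rot: [-0.0, 0.026, 1.0, -0.0]
wrist_force: [0.5, 0.4, -0.2]
finger_gap: 0.009
grasp_force: 0.0
```

```bash
python3 -c "
from h import *
st,R=show()
T=robot.snapshot('top');im=T['color'].astype(float)
xs=np.arange(-70,70.1,2);ys=np.arange(-34,34.1,2);C=(520.2,-190.8,-.051)
for z in(43,):
    g=np.array([[x,y,z] for x in xs for y in ys]);uv=proj(T,place(g,*C)).astype(np.float32).reshape(len(xs),len(ys),2)
    r=cv2.remap(im.astype(np.float32),uv[...,0],uv[...,1],cv2.INTER_CUBIC).mean(2)
    print(list(zip(ys.astype(int),r[abs(xs)<30].mean(0).astype(int))))
    print(list(zip(xs.astype(int),r[:,abs(ys)<10].mean(1).astype(int))))
    print(list(zip(ys.astype(int),r[(xs>32)&(xs<42)].mean(0).astype(int))));print(list(zip(ys.astype(int),r[(xs<-32)&(xs>-42)].mean(0).astype(int))))
"
```

```text
t 29.6 p [500.2   9.6 213.3] F [ 0.5  0.4 -0.2] gap 0.009 g 0.0
[(np.int64(-34), np.int64(146)), (np.int64(-32), np.int64(136)), (np.int64(-30), np.int64(113)), (np.int64(-28), np.int64(103)), (np.int64(-26), np.int64(99)), (np.int64(-24), np.int64(102)), (np.int64(-22), np.int64(102)), (np.int64(-20), np.int64(88)), (np.int64(-18), np.int64(77)), (np.int64(-16), np.int64(123)), (np.int64(-14), np.int64(178)), (np.int64(-12), np.int64(186)), (np.int64(-10), np.int64(188)), (np.int64(-8), np.int64(192)), (np.int64(-6), np.int64(206)), (np.int64(-4), np.int64(203)), (np.int64(-2), np.int64(201)), (np.int64(0), np.int64(195)), (np.int64(2), np.int64(198)), (np.int64(4), np.int64(194)), (np.int64(6), np.int64(198)), (np.int64(8), np.int64(202)), (np.int64(10), np.int64(205)), (np.int64(12), np.int64(201)), (np.int64(14), np.int64(185)), (np.int64(16), np.int64(170)), (np.int64(18), np.int64(121)), (np.int64(20), np.int64(80)), (np.int64(22), np.int64(95)), (np.int64(24), np.int64(104)), (np.int64(26), np.int64(100)), (np.int64(28), np.int64(98)), (np.int64(30), np.int64(103)), (np.int64(
[... 3753 characters left out ...]
nt64(-10), np.int64(190)), (np.int64(-8), np.int64(196)), (np.int64(-6), np.int64(197)), (np.int64(-4), np.int64(195)), (np.int64(-2), np.int64(192)), (np.int64(0), np.int64(190)), (np.int64(2), np.int64(191)), (np.int64(4), np.int64(191)), (np.int64(6), np.int64(196)), (np.int64(8), np.int64(196)), (np.int64(10), np.int64(196)), (np.int64(12), np.int64(196)), (np.int64(14), np.int64(187)), (np.int64(16), np.int64(165)), (np.int64(18), np.int64(107)), (np.int64(20), np.int64(73)), (np.int64(22), np.int64(92)), (np.int64(24), np.int64(112)), (np.int64(26), np.int64(111)), (np.int64(28), np.int64(110)), (np.int64(30), np.int64(112)), (np.int64(32), np.int64(108)), (np.int64(34), np.int64(77))]
```

The fingertip touched both ends of the glass at the same height, within about 0.5 mm of the home height. The picture has it 34 x 94.5 mm, inside the pocket outline.

```bash
python3 -c "
from station import robot
print(robot.sign_off())"
```

```text
the job is handed in; nothing more can be done
None
```

The sight glass was drawn to the stop and bedded in the gauge body pocket, flat and home to within about 0.5 mm; the highest readings were 23 N press and 18 N grip, and the job was handed in at about 30 s.

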